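Open the purifier's outlet and change it to medium speed

TASK

The air purifier on the side table is running on high with its air outlet mostly shut. First slide the shutter on its top fully open, then press the medium speed key until it stays down by itself and the high key has popped up, leaving only the medium key down. Work gently: the purifier is light and only stands on the table, so do not shove it out of place or push hard on it, and leave the things around it alone.

Things in the scene. Friction and masses are not known exactly. Their poses are not given: they have to be found in the camera images.
- purifier: White tabletop air purifier, 220 (x) x 210 (y) x 105 mm high, about 2 kg, standing loose on rubber feet. Origin: middle of its underside, on the table; x points from its sloped key side to its back, y to the left as seen from the key side, z up. The rear (x -30 to +110 mm) is a box with a flat top at 105 mm; in front of it (x -110 to -30) the top slopes down to the key side.
- slope_mid (a point): Middle of the sloped key panel's surface (x -71, y 0, z 77.5 mm of the purifier). The panel is 99 mm long, tilted 35 degrees from level; its normal is (-sin 35, 0, cos 35) in this frame (axes as the purifier's). Four grey keys in a row along y, 38 mm apart, stand 24 mm out of it when up and move in along the normal. From +y to -y: off (y +57), low (+19), medium (-19), high (-57).
- key_off_top (a point): Centre of the top of the off key, a round grey button 24 mm across. z axis: the slope normal, outward; y: along the row; x: up the slope. It moves with the key.
- key_low_top (a point): Centre of the top of the low speed key, the shortest rectangular grey key: 22 mm along the slope, 22 mm along the row. Axes as for the off key.
- key_medium_top (a point): Centre of the top of the medium speed key, the middle-length rectangular grey key: 32 mm along the slope, 22 mm along the row. Axes as for the off key.
- key_high_top (a point): Centre of the top of the high speed key, the longest rectangular grey key: 44 mm along the slope, 22 mm along the row. It starts down. Axes as for the off key.
- key_off (a joint): How far the off key is pressed, m: 0 up, about 0.008 caught down, 0.0105 firm stop.
- key_low (a joint): The same for the low key. All four keys are interlocked by a hidden spring latch: pressing any key makes the key that was down spring up when the pressed one is partly in; a key let go before it is caught comes up again, and then no key is down. A caught key may rise a few mm when let go, but stays at least 7 mm down.
- key_medium (a joint): Press of the medium key, m: 0 up (as at the start). Its latch is worn: it is caught somewhere between 0.008 and 0.016, different each time and not to be seen; a firm stop lies 0.002 beyond. It takes 2 to 5 N at first, a hump of about 10 N (peaks to 13) where the high key pops up, then 4 to 6 N, a brief dip as it is caught, and a steep rise at the firm stop. 15 N is enough.
- key_high (a joint): The same as the off key, for the high key; caught down at the start.
- shutter (a joint): How far the outlet shutter is open, m: 0 shut, 0.08 fully open (firm stop); starts between 0 and 0.035. It slides towards the purifier's +y with about 2 N of friction and stays where it is left.
- shutter_tab (a point): Middle of the top of the shutter's upright tab: a grey plate 34 (x) x 10 (y) x 22 mm high on the middle of the flat grey shutter (78 x 85 x 4 mm, upper face 110.5 mm above the table). The tab's top is 132.5 mm above the table; shut, it stands at x +55, y -45 mm of the purifier. Axes as the purifier's.
- pill_bottle: Amber medicine jar, 40 mm across, 75 mm high, standing beside or behind the purifier. Origin: centre of its underside. Leave alone.
- jar: Clear glass jar with steel lid, 64 mm across, 85 mm high. Origin: centre of its underside. Leave alone.
- carton: Plain white carton 50 x 85 x 60 mm high. Origin: centre of its underside. Leave alone.

How it is judged:
On the way, in this order (a step that is already met when the one before it is completed fails the run):
1. the shutter is fully open while the high key is still down (value of joint shutter above 0.075 m and value of joint key_high above 0.005 m), for 0.1 s.
2. the medium key is down and the high key has popped up (value of joint key_medium above 0.006 m and value of joint key_high below 0.003 m), for 0.1 s.
At the end, for the whole second after the job is handed in: The shutter is open to within 5 mm of its stop, the medium key stays down by itself (more than 6 mm), the off, low and high keys are up (within 3 mm), and the purifier stands still within 25 mm of where it began (all of step 2 and value of joint shutter above 0.075 m and value of joint each of key_off, key_low below 0.003 m and distance of purifier from where it was at the start of the episode below 0.025 m and linear speed of purifier below 0.02 m/s); the robot touches nothing.
It fails at once if the purifier is shoved more than 25 mm (distance of purifier from where it was at the start of the episode above 0.025 m).
It fails at once if the purifier is tipped by more than about 7 degrees (angle between purifier's own z axis and vertical above 0.12 rad).
It fails at once if the robot pushes on the purifier with more than 30 N (contact force between any of the fingers, the arm and purifier above 30 N).
It fails at once if a thing beside the purifier is moved more than 30 mm or tipped (distance of any of pill_bottle, jar, carton from where it was at the start of the episode above 0.03 m or angle between any of pill_bottle, jar, carton's own z axis and vertical above 0.4 rad).
It also fails if it takes over 51 s, if anything falls off the work surface, if the arm or the gripper's body presses on something with over 40 N, if the wrist force passes 120 N, or if a joint passes its speed limit or range.

ROBOT

A 6-joint arm with a two-finger parallel gripper is mounted at the origin on the work surface. World frame = base frame: x ahead of the robot, y to its left, z up, the work surface at z = 0. Lengths are in m, angles in rad, forces in N, time in s.
With the tool pointing down it reaches from about 0.225 to 0.875 m from the base axis. Payload 3.4 kg.
Tool frame: the origin (TCP) lies at the very end of the fingers, on their centre line; the grasp point (between the pads) lies 19 mm behind it; z points along the fingers, y is the line along which they close (so a half turn about z gives the same grasp; the last joint's range is limited). The gripper opens to 85 mm and grips with 20 to 120 N. Pads are 22 mm wide; open, the fingers measure 114 mm over their backs; the gripper's body (76 mm by 85 mm) begins 54 mm behind the grasp point. The pads swing forward as they close: fully open they stand 13 mm farther back than shut.
Start: joints at [-1.238, 0.276, 1.505, -0, 1.361, -0.121], TCP at [0.252, -0.517, 0.202] pointing down, gripper open.
Joint ranges: [-2.89, 2.89], [-0.75, 2.08], [0.22, 2.7], [-1.18, 4.32], [0.11, 2.71], [-2.7, 2.7]. Speed limits (rad/s): [2.57, 2.57, 3.14, 3.14, 3.14, 3.14].

INTERFACE

Orientations are given as a unit quaternion [w, x, y, z].
In Python, from rig import manip gives the robot as it stands. The module is installed in compiled form; this text tells all that it offers.
- The arm moves only by the tool play_rows, never from a script. Its argument "motion" is a list of rows, each a list of 5 numbers: the shift along the tool's x, y, z in units of 40 mm (1.0 is 40 mm), then the turn about the tool's z in units of 10 degrees (1.0 is 10 degrees), then the finger opening in mm, from 0 to 85.4. A call has 1 to 5 rows; each row is the pose to reach, as a shift and turn from the pose commanded when the call began, along the tool's axes at that moment; what a row does not reach only later rows make up. A row lasts 1/8 s, in which the tool goes at most 62.5 mm and 10.7 degrees, less where a joint would pass 70% of its speed; a pose out of reach is approached as far as the arm can. A call with a gripper value outside its range is refused whole. The fingers move at their own pace and stop on an object; "newtons" is the grip in N (left out, the last holds). Time passes only in rows, so rows that repeat a pose let the fingers close. It gives the time, the measured TCP pose, the force, the opening and the grip force at its end, in the units of the state.
- manip.get_state(): the state, without advancing time (a new reading comes with each control period).
- manip.get_image(name): name is "scene" or "side" or "wrist"; returns a dict with "img" (384x512x3 uint8, red, green, blue), "range_z" (384x512 float32, m along the optical axis (not along the pixel's ray), 0 where there is no reading), "fx", "fy", "cx", "cy" (pixels), "D" ([k1, k2, p1, p2, k3] as OpenCV has them; the pictures are not rectified), "R" (3x3) and "t" (3): a world point X has camera coordinates R X + t. Camera axes: x right, y down, z forward; pixel columns grow to the right and rows downward; lengths in m; the calibration is good to about 2 mm. A picture is of the moment at which its call begins.
- manip.sign_off(): hands the job in; it is judged then, once.
The state is a dict: "clock": time; "qpos": joint angles; "qd": joint speeds; "effort": joint torques, N m; "position": TCP position; "ee_rot": TCP orientation; "contact_force": force on the tool from outside, world axes, zero at the start; "moment": the same for the moment, N m; "width": finger opening in m; "gripper_force": force on a finger pad.
Only numpy, scipy, OpenCV 4.12 (cv2) and the standard library are available. Lean on these libraries where they do the work, as an engineer would, in place of code of your own. Each camera call takes 0.05 s, during which the arm holds its last target. There are 200 camera calls.

## Working session

There is one attempt and no reset: what is moved stays moved. The work goes in short steps, Python scripts to look and compute and a tool call to move; the robot and the scene stay as the last step left them, time stands still between calls to the robot, and variables do not carry over. Pictures are saved under pics/ and viewed, at most 10 in all, crops included, and the job is handed in when it is done.

Besides the shell and the picture viewer there is one more tool, called after ">>>" in YAML: its name, and indented under it one key for each argument. play_rows: Moves the arm, as the interface text tells. Its arguments: {"type":"object","properties":{"motion":{"type":"array","items":{"type":"array","items":{"type":"number"}}},"newtons":{"type":"number"}},"required":["motion"]}

```bash
mkdir -p pics; cat > h.py <<'E'
import numpy as np, cv2
from rig import manip
def grab(n,fn=None):
    c=manip.get_image(n)
    if fn: cv2.imwrite('pics/'+fn,cv2.cvtColor(c['img'],cv2.COLOR_RGB2BGR))
    return c
def K(c): return np.array([[c['fx'],0,c['cx']],[0,c['fy'],c['cy']],[0,0,1]])
def cloud(c):
    v,u=np.mgrid[:384,:512]
    p=cv2.undistortPoints(np.stack([u,v],-1).reshape(-1,1,2).astype(float),K(c),np.array(c['D'])).reshape(-1,2)
    z=c['range_z'].reshape(-1,1)
    P=(np.c_[p,np.ones(len(p))]*z-np.array(c['t']))@np.array(c['R'])
    P[z[:,0]==0]=np.nan
    return P.reshape(384,512,3)
def ray_plane(c,uv,h):
    p=cv2.undistortPoints(np.array(uv,float).reshape(-1,1,2),K(c),np.array(c['D'])).reshape(-1,2)
    R=np.array(c['R']);o=-R.T@np.array(c['t']);d=np.c_[p,np.ones(len(p))]@R
    return o+d*((h-o[2])/d[:,2])[:,None]
E
python3 - <<'E'
from h import *
ims=[]
for n in ('scene','side'):
    c=grab(n,n+'.png'); print(n,-np.array(c['R']).T@c['t'])
    np.savez(n+'.npz',**c)
print(manip.get_state())
E
```

```text
scene [1.29335666 0.18549579 0.7373652 ]
side [0.08111283 0.58736219 0.75671312]
{'clock': 0.1, 'qpos': array([-1.23803665e+00,  2.76526552e-01,  1.50602719e+00,  7.66776833e-06,
        1.36068080e+00, -1.21053277e-01]), 'qd': array([-0.00095275, -0.00111174, -0.00165482, -0.00180827, -0.00061684,
        0.0019554 ]), 'effort': array([ 1.44452159e-03, -4.17701018e+01, -2.46404994e+01, -6.99952898e-05,
        5.83266563e-03, -4.01855615e-06]), 'position': array([ 0.25187591, -0.5163167 ,  0.20072098]), 'ee_rot': array([-8.16745716e-04,  9.74366841e-01,  2.24963519e-01, -8.30094985e-05]), 'contact_force': array([-0.42722599, -0.51936775,  0.27439208]), 'moment': array([-0.00460194,  0.05503264,  0.03652469]), 'gripper_force': 0.0, 'width': 0.0854686624228209}
```

View pics/scene.png

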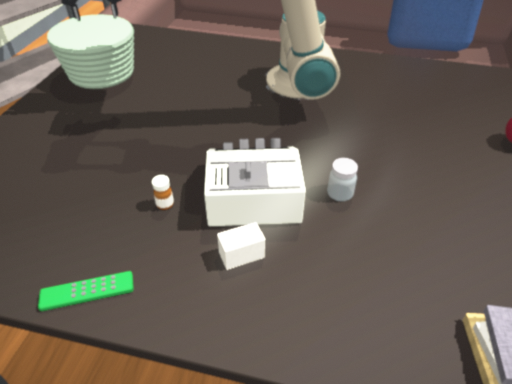

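View pics/side.png

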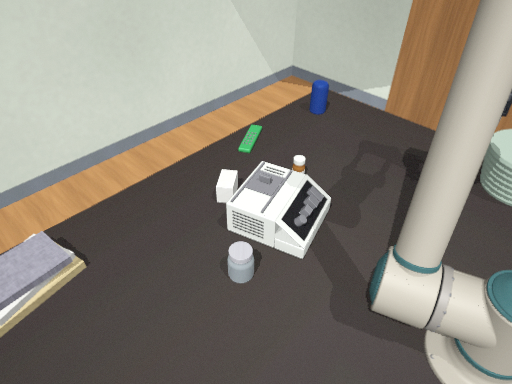

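The scene view shows the purifier's box top at about (205–303, 150–190), with the tab at about (248,172). The keys are behind the ridge at (228–276, 145) and face the robot. The jar is at (342,180), the pill bottle at (162,192) and the carton at (242,245). The side view shows the dark slope panel with its keys at about (305,210) and the tab at about (265,181).

```bash
python3 - <<'E'
from h import *
out={}
for n in ('scene','side'):
    c=dict(np.load(n+'.npz')); P=cloud(c); im=c['img'].astype(int)
    sat=im.max(-1)-im.min(-1)
    roi=(P[...,0]>.25)&(P[...,0]<.75)&(abs(P[...,1])<.3)
    Z=P[...,2]
    lab=cv2.connectedComponents((roi&(Z>.015)&(Z<.2)).astype(np.uint8))
    for i in range(1,lab[0]):
        m=lab[1]==i
        if m.sum()>60: print(n,i,m.sum(),np.nanmin(P[m],0).round(3),np.nanmax(P[m],0).round(3),np.median(im[m],0))
    top=roi&(abs(Z-.107)<.009); 
    m=max(range(1,lab[0]),key=lambda i:((lab[1]==i)&top).sum()); top&=lab[1]==m
    r=cv2.minAreaRect(P[top][:,:2].astype(np.float32)); print(' top rect',r,np.median(Z[top&(im.min(-1)>170)]))
    tab=(lab[1]==m)&(Z>.117)&(Z<.15)
    print(' tab',tab.sum(),P[tab].min(0).round(4),P[tab].max(0).round(4), np.argwhere(tab).mean(0))
    np.save(n+'_P.npy',P)
    # crop
    s=np.argwhere(lab[1]==m); a=s.min(0)-8; b=s.max(0)+8
    print(' crop',a,b)
    cr=c['img'][a[0]:b[0],a[1]:b[1]]
    k=min(5,390/cr.shape[1]); out[n]=cv2.resize(cr,None,fx=k,fy=k,interpolation=cv2.INTER_CUBIC);print(k)
h=max(o.shape[0] for o in out.values())
v=np.hstack([cv2.copyMakeBorder(o,0,h-o.shape[0],0,5,0) for o in out.values()])
cv2.imwrite('pics/crop.png',v[...,::-1])
E
```

```text
scene 1 8219 [ 0.417 -0.136  0.015] [0.75  0.12  0.135] [231. 231. 219.]
scene 2 930 [0.469 0.16  0.015] [0.532 0.223 0.088] [171. 173. 171.]
scene 3 491 [ 0.622 -0.219  0.015] [ 0.661 -0.18   0.078] [227. 223. 208.]
 top rect ((0.5646834373474121, -0.007110804319381714), (0.1962217390537262, 0.21016906201839447), 17.018455505371094) 0.10590615845234175
 tab 75 [ 0.5908 -0.0156  0.1172] [0.6254 0.0018 0.1352] [169.01333333 247.86666667]
 crop [131 196] [264 312]
3.3620689655172415
side 1 7213 [ 0.415 -0.217  0.015] [0.75  0.121 0.135] [221. 225. 220.]
side 2 885 [0.465 0.164 0.015] [0.525 0.224 0.09 ] [178. 185. 190.]
 top rect ((0.5600203275680542, -0.007011532783508301), (0.19909700751304626, 0.21178297698497772), 16.815780639648438) 0.1062641759499803
 tab 83 [ 0.59   -0.0174  0.1174] [0.6231 0.0014 0.1354] [177.37349398 264.62650602]
 crop [147 208] [264 338]
3.0
```

View pics/crop.png

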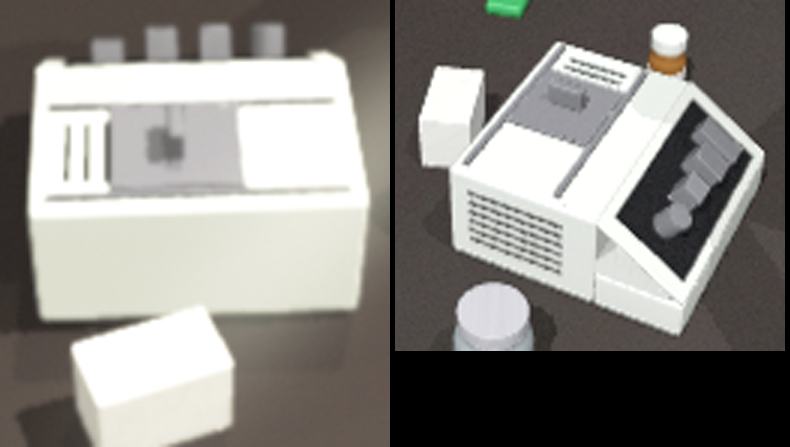

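The crops show the tab at about (165,148) on the grey shutter in the scene view and (568,95) in the side view. All four keys are visible on the dark slope in the side view, from round (off, near) to long (high, far).

```bash
cat >> h.py <<'E'
def pose(n='both'):
    pass
E
python3 - <<'E'
from h import *
Ps=[];
for n in ('scene','side'):
    c=dict(np.load(n+'.npz')); P=np.load(n+'_P.npy'); im=c['img'].astype(int)
    m=(P[...,0]>.4)&(P[...,0]<.72)&(abs(P[...,1])<.16)&(abs(P[...,2]-.106)<.004)
    w=m&(im.min(-1)>150)
    w=cv2.morphologyEx(w.astype(np.uint8),cv2.MORPH_OPEN,np.ones((3,3)))>0
    r=cv2.minAreaRect(P[w][:,:2].astype(np.float32)); print(n,r); print(cv2.boxPoints(r).round(4))
    Ps.append((P,im))
    for yaw in np.radians([17,-17]):
        ex=np.array([np.cos(yaw),np.sin(yaw)]);ey=np.array([-ex[1],ex[0]])
        q=P[w][:,:2]; a=np.percentile(q@ex,[.5,99.5]);b=np.percentile(q@ey,[.5,99.5]);print(np.degrees(yaw),a,b,np.ptp(a),np.ptp(b))
E
```

```text
scene ((0.5861435532569885, -0.0004801526665687561), (0.14756959676742554, 0.20844398438930511), 16.791528701782227)
[[ 0.4854  0.078 ]
 [ 0.5456 -0.1216]
 [ 0.6869 -0.0789]
 [ 0.6267  0.1206]]
17.0 [0.48982235 0.63280822] [-0.27516463 -0.06871482] 0.14298587839328497 0.2064498128962634
-17.0 [0.45522089 0.67015544] [0.05714327 0.28914403] 0.214934551434188 0.2320007562125094
side ((0.5828002691268921, -0.0012383759021759033), (0.14659401774406433, 0.21161146461963654), 15.688319206237793)
[[ 0.4836  0.0808]
 [ 0.5408 -0.1229]
 [ 0.682  -0.0833]
 [ 0.6248  0.1204]]
17.0 [0.48561282 0.62501851] [-0.27449331 -0.06691649] 0.13940568685947924 0.20757681414564594
-17.0 [0.44826547 0.65500239] [0.05578997 0.28969606] 0.20673692959383916 0.2339060885932732
```

>>> play_rows:
  motion:
    - [0, 0, -1.5, 0.3, 0]
    - [1, -0.8, -3, 0.6, 0]
    - [2.2, -1.7, -3.5, 0.95, 0]
    - [3.4, -2.6, -4, 0.95, 0]
    - [4.6, -3.5, -4, 0.95, 0]
  newtons: 20

```text
clock: 0.72
position: [0.3512, -0.3206, 0.3619]
ee_rot: [0.001, 0.99, 0.143, 0.001]
contact_force: [0.7, -1.1, -0.5]
width: 0.0001
gripper_force: 0.0
```

```bash
python3 - <<'E'
from h import *
s=manip.get_state();print(s)
from scipy.spatial.transform import Rotation as Ro
q=s['ee_rot'];R=Ro.from_quat([q[1],q[2],q[3],q[0]]).as_matrix();print(R.round(3))
print(R.T@(np.array([.50,-.02,.36])-s['position'])/.04)
E
```

```text
{'clock': 0.725, 'qpos': array([-8.86512368e-01,  6.98732848e-02,  1.37905855e+00,  3.13641183e-04,
        1.68979346e+00,  3.97399521e-01]), 'qd': array([ 0.93578528, -0.24822261,  0.24315524,  0.00599996,  0.03975284,
        0.91704292]), 'effort': array([ -6.07449755, -31.56107426, -26.86746776,  -0.29364333,
         0.27536647,  -0.78560606]), 'position': array([ 0.3512282 , -0.32056349,  0.36190324]), 'ee_rot': array([1.14890196e-03, 9.89726070e-01, 1.42969320e-01, 8.71605160e-04]), 'contact_force': array([ 0.68135239, -1.10280058, -0.47816346]), 'moment': array([ 0.02442148, -0.05274381,  0.0233742 ]), 'gripper_force': 0.0, 'width': 0.00011616255350508004}
[[ 0.959  0.283  0.002]
 [ 0.283 -0.959 -0.002]
 [ 0.001  0.003 -1.   ]]
[ 5.69368505 -6.15445177  0.04000373]
```

>>> play_rows:
  motion:
    - [1.1, -1.2, 0, 0, 0]
    - [2.2, -2.4, 0, 0, 0]
    - [3.3, -3.6, 0, 0, 0]
    - [4.4, -4.8, 0, 0, 0]
    - [5.5, -5.9, 0, 0, 0]

```text
clock: 1.35
position: [0.4897, -0.0398, 0.3604]
ee_rot: [0.0, 0.99, 0.144, -0.0]
contact_force: [1.4, -0.9, 0.1]
width: -0.0003
gripper_force: 0.0
```

>>> play_rows:
  motion:
    - [0, 0, 0, 0, 0]
    - [0, 0, 0, 0, 0]

```text
clock: 1.6
position: [0.4891, -0.0418, 0.3601]
ee_rot: [0.0, 0.99, 0.144, -0.001]
contact_force: [0.3, 0.2, 0.4]
width: 0.0003
gripper_force: 0.0
```

```bash
python3 - <<'E'
from h import *
c=grab('wrist','w1.png');np.savez('w1.npz',**c);print(-np.array(c['R']).T@c['t']);print(np.array(c['R']).round(2));print(manip.get_state()['position'])
E
```

```text
[ 0.55514785 -0.02040111  0.53204906]
[[ 0.29 -0.96  0.  ]
 [-0.92 -0.27  0.28]
 [-0.27 -0.08 -0.96]]
[ 0.48896294 -0.04249922  0.36028843]
```

View pics/w1.png

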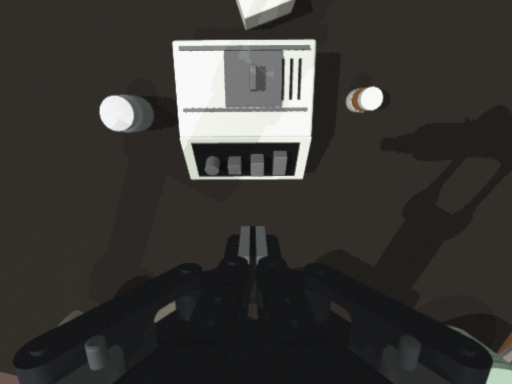

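The wrist view shows the box top at (175–315, 40–137), with the tab at (255,77). The keys are off (212,165), low (235,165), medium (257,165) and high (280,162).

```bash
cat > meas.py <<'E'
from h import *
import sys
c=dict(np.load(sys.argv[1])); P=cloud(c); im=c['img'].astype(int)
box=(P[...,0]>.4)&(P[...,0]<.72)&(abs(P[...,1])<.16)
g=im.mean(-1)
w=box&(g>150)&(abs(P[...,2]-.106)<.006)
w=cv2.morphologyEx(w.astype(np.uint8),cv2.MORPH_OPEN,np.ones((3,3)))
w=(cv2.morphologyEx(w,cv2.MORPH_CLOSE,np.ones((61,61))))
n,l,s,_=cv2.connectedComponentsWithStats(w);w=l==1+s[1:,4].argmax()
vu=np.argwhere(w); print('px',vu.min(0),vu.max(0),'z',np.nanmedian(P[w][:,2]))
X=ray_plane(c,vu[:,::-1],.105)[:,:2]
r=cv2.minAreaRect(X.astype(np.float32));print(r)
yaw=np.radians(r[2] if r[2]<45 else r[2]-90);ex=np.array([np.cos(yaw),np.sin(yaw)]);ey=np.array([-ex[1],ex[0]])
a=X@ex;b=X@ey;back=a.max();mid=(b.max()+b.min())/2
O=(back-.110)*ex+mid*ey; print('yaw',np.degrees(yaw),'O',O,'front',a.min()-back+.110)
L=P.copy();L[...,0]=(P[...,:2]-O)@ex;L[...,1]=(P[...,:2]-O)@ey
tab=box&(L[...,2]>.120)&(L[...,2]<.15)&(L[...,0]>0)
tq=L[tab];print('tab',tab.sum(),tq.min(0).round(4),tq.max(0).round(4))
t2=tab&(L[...,2]>.130);print('tabtop',t2.sum(),L[t2].mean(0).round(4),P[t2].mean(0).round(4))
nx=np.array([-np.sin(np.radians(35)),0,np.cos(np.radians(35))]);M=np.array([-.071,0,.0775])
d=(L-M)@nx; sl=(L-M)@np.array([nx[2],0,-nx[0]])
for nm,y in zip(('off','low','med','high'),(.057,.019,-.019,-.057)):
    k=box&(abs(L[...,1]-y)<.018)&(abs(sl)<.035)&(d>.010)&(d<.04)
    if k.sum()<5: print(nm,k.sum());continue
    dd=np.percentile(d[k],70);t=k&(abs(d-dd)<.004)
    print(nm,t.sum(),'d',d[t].mean().round(4),'y',(L[t][:,1].min().round(4),L[t][:,1].max().round(4)),'s',sl[t].min().round(4),sl[t].max().round(4),'ctr',P[t].mean(0).round(4))
p=box&(abs(sl)<.03)&(abs(L[...,1])<.07)&(g<40);print('panel d',np.nanmedian(d[p]))
E
python3 meas.py w1.npz; for n in side; do python3 meas.py $n.npz;done
```

```text
px [ 40 172] [142 315] z 0.10506782827772332
((0.5833708047866821, -0.0001927018165588379), (0.14582690596580505, 0.20797516405582428), 16.95853614807129)
yaw 16.95853614807129 O [ 0.54789692 -0.01101009] front -0.03582691665461289
tab 179 [ 0.0398 -0.0173  0.1207] [ 0.0718 -0.0087  0.1343]
tabtop 169 [ 0.0563 -0.013   0.132 ] [ 0.6055 -0.007   0.132 ]
off 127 d 0.0223 y (np.float64(0.0445), np.float64(0.0679)) s -0.0093 0.0135 ctr [0.454  0.0191 0.0976]
low 143 d 0.0222 y (np.float64(0.0076), np.float64(0.0294)) s -0.0102 0.0132 ctr [ 0.4647 -0.0171  0.0973]
med 181 d 0.0226 y (np.float64(-0.0295), np.float64(-0.009)) s -0.0132 0.018 ctr [ 0.4764 -0.0528  0.0983]
high 251 d 0.0146 y (np.float64(-0.0683), np.float64(-0.0463)) s -0.0188 0.0242 ctr [ 0.4922 -0.0876  0.0922]
panel d -0.0007955855191657906
px [162 227] [223 309] z 0.10683694720580213
((0.5819106101989746, 0.00017714500427246094), (0.15241862833499908, 0.2159721553325653), 16.009052276611328)
yaw 16.009052276611328 O [ 0.54943044 -0.00914194] front -0.04241862077324808
tab 73 [ 0.0391 -0.023   0.1208] [ 0.0723 -0.0067  0.1354]
tabtop 40 [ 0.0559 -0.0131  0.1331] [ 0.6067 -0.0064  0.1331]
off 61 d 0.0244 y (np.float64(0.0413), np.float64(0.0651)) s -0.0099 0.0139 ctr [0.454  0.0202 0.0985]
low 59 d 0.024 y (np.float64(0.0035), np.float64(0.028)) s -0.0092 0.0127 ctr [ 0.4649 -0.0158  0.0984]
med 84 d 0.0238 y (np.float64(-0.0339), np.float64(-0.0095)) s -0.0128 0.018 ctr [ 0.4764 -0.0516  0.0989]
high 100 d 0.0157 y (np.float64(-0.072), np.float64(-0.0479)) s -0.0196 0.0247 ctr [ 0.4915 -0.0875  0.0923]
panel d 0.001195954194827768
```

>>> play_rows:
  motion:
    - [1.4, 0.6, 0.5, 0, 0]
    - [2.8, 1.1, 1.2, 0, 0]
    - [3.05, 1.17, 2.6, 0, 0]
    - [3.05, 1.17, 4.0, 0, 0]
    - [3.05, 1.17, 5.2, 0, 0]

```text
clock: 2.28
position: [0.6186, -0.0544, 0.1501]
ee_rot: [-0.0, 0.99, 0.142, -0.001]
contact_force: [0.8, 0.2, -0.1]
width: -0.0004
gripper_force: 0.0
```

>>> play_rows:
  motion:
    - [0, 0, 0, 0, 0]
    - [0, 0, 0, 0, 0]

```text
clock: 2.52
position: [0.6209, -0.0536, 0.1547]
ee_rot: [0.001, 0.99, 0.143, 0.002]
contact_force: [-0.1, -0.0, 0.4]
width: 0.0003
gripper_force: 0.0
```

```bash
cat > rel.py <<'E'
from h import *
from scipy.spatial.transform import Rotation as Ro
s=manip.get_state();q=s['ee_rot'];R=Ro.from_quat([q[1],q[2],q[3],q[0]]).as_matrix();p=s['position']
yaw=np.radians(16.9);ex=np.array([np.cos(yaw),np.sin(yaw),0]);ey=np.array([-ex[1],ex[0],0]);O=np.array([.5483,-.0105,0])
print('t',s['clock'],'p',p,'local',(p-O)@ex,(p-O)@ey,'toolx yaw',np.degrees(np.arctan2(R[1,0],R[0,0])),'F',s['contact_force'].round(1))
for n,t in (('tab',[.606,-.0067,.1325]),('med',[.4764,-.0525,.0985])): print(n,'tool units to go',(R.T@(np.array(t)-p)/.04).round(2))
E
python3 rel.py; python3 -c "
from h import *
c=grab('wrist','w2.png')"
```

```text
t 2.525 p [ 0.62091927 -0.05364754  0.15473378] local 0.056940021500322874 -0.062394734533414514 toolx yaw 16.390961834911806 F [-0.1 -0.   0.4]
tab tool units to go [-0.03 -1.23  0.55]
med tool units to go [-3.46 -1.05  1.39]
```

View pics/w2.png

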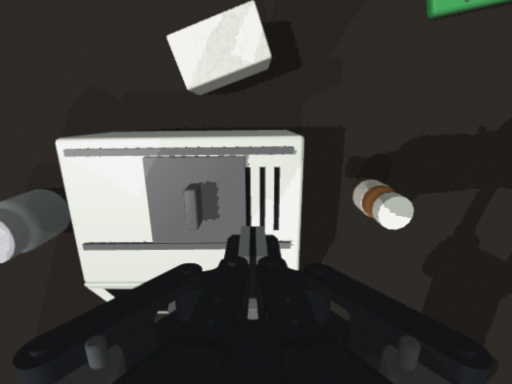

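The tool hangs over the rear top beside the tab, which is at (192,207). The fingertips are at (253,230), so the way down is clear.

>>> play_rows:
  motion:
    - [0, 0, 0.3, 0, 0]
    - [0, 0, 0.6, 0, 0]
    - [0, 0, 0.8, 0, 0]
    - [0, 0, 0.87, 0, 0]
    - [0, 0, 0.87, 0, 0]

```text
clock: 3.2
position: [0.6196, -0.0519, 0.1175]
ee_rot: [-0.0, 0.99, 0.144, -0.0]
contact_force: [-0.1, 0.1, 0.0]
width: -0.0002
gripper_force: 0.0
```

>>> play_rows:
  motion:
    - [0, -0.1, 0, 0, 0]
    - [0, -0.2, 0, 0, 0]
    - [0, -0.3, 0, 0, 0]
    - [0, -0.4, 0, 0, 0]
    - [0, -0.5, 0, 0, 0]

```text
clock: 3.82
position: [0.6139, -0.0325, 0.1179]
ee_rot: [0.0, 0.99, 0.144, 0.0]
contact_force: [0.2, -0.3, -0.8]
width: 0.0004
gripper_force: 0.0
```

>>> play_rows:
  motion:
    - [0, -0.1, 0, 0, 0]
    - [0, -0.2, 0, 0, 0]
    - [0, -0.3, 0, 0, 0]
    - [0, -0.4, 0, 0, 0]
    - [0, -0.5, 0, 0, 0]

```text
clock: 4.45
position: [0.6082, -0.0135, 0.1178]
ee_rot: [0.0, 0.99, 0.143, -0.0]
contact_force: [0.3, -0.4, -0.4]
width: 0.0001
gripper_force: 0.0
```

>>> play_rows:
  motion:
    - [0, -0.1, 0, 0, 0]
    - [0, -0.2, 0, 0, 0]
    - [0, -0.3, 0, 0, 0]
    - [0, -0.4, 0, 0, 0]

```text
clock: 4.95
position: [0.6037, 0.0019, 0.1178]
ee_rot: [0.0, 0.99, 0.143, -0.0]
contact_force: [0.1, 0.0, 0.6]
width: -0.0003
gripper_force: 0.0
```

```bash
python3 rel.py;python3 - <<'E'
from h import *
c=grab('scene');np.savez('s2.npz',**c)
c=grab('side');np.savez('d2.npz',**c)
E
for n in s2 d2; do python3 meas.py $n.npz | grep -E "tab|yaw"; done
```

```text
t 4.95 p [0.60370105 0.00190906 0.1177846 ] local 0.05661582285826025 -0.004232046756856886 toolx yaw 16.50009825243569 F [0.1 0.  0.6]
tab tool units to go [-0.01  0.22 -0.37]
med tool units to go [-3.44  0.4   0.48]
yaw 17.06749153137207 O [ 0.55521176 -0.0103333 ] front -0.03918056749697117
tab 68 [ 0.0332 -0.0167  0.1211] [ 0.0687 -0.0075  0.1361]
tabtop 50 [ 0.0524 -0.0125  0.1328] [ 0.609  -0.0069  0.1328]
yaw 7.879551887512208 O [ 0.53715879 -0.00679841] front -0.06709421824928195
tab 71 [ 0.0513 -0.0177  0.1204] [ 0.0842 -0.0026  0.1372]
tabtop 36 [ 0.0677 -0.0084  0.1332] [ 0.6054 -0.0059  0.1332]
  return np.nanmean(a, axis, out=out, keepdims=keepdims)
```

```bash
python3 - <<'E'
from h import *
a=np.load('s2.npz')['img'][100:240,180:330];b=np.load('d2.npz')['img'][110:250,200:350]
cv2.imwrite('pics/c2.png',cv2.resize(np.hstack([a,b]),None,fx=2.6,fy=2.6,interpolation=cv2.INTER_CUBIC)[...,::-1])
P=cloud(dict(np.load('s2.npz')))
E
```

```text
(no output)
```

View pics/c2.png

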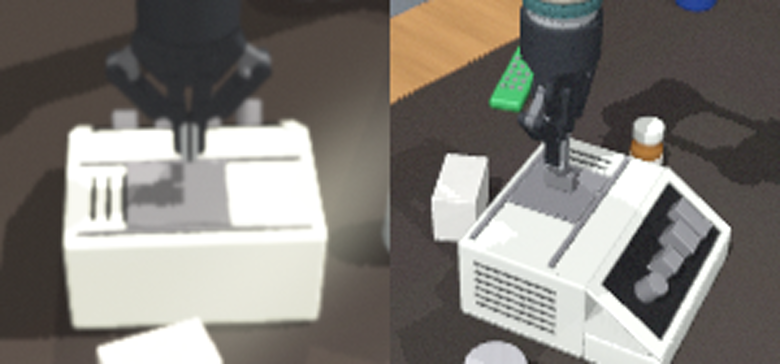

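The finger is drawn right at the tab, at about (190,155) in the left crop and (565,170) in the right. The shutter's edges have not moved. I'll check the finger's true tip height in the depth data.

```bash
python3 - <<'E'
from h import *
yaw=np.radians(16.9);ex=np.array([np.cos(yaw),np.sin(yaw)]);ey=np.array([-ex[1],ex[0]]);O=np.array([.5483,-.0105])
for n in('s2.npz','d2.npz'):
    P=cloud(dict(np.load(n)));L=P.copy();L[...,0]=(P[...,:2]-O)@ex;L[...,1]=(P[...,:2]-O)@ey
    for z in np.arange(.108,.17,.004):
        m=(abs(L[...,2]-z)<.002)&(abs(L[...,0]-.055)<.04)&(abs(L[...,1])<.05)
        if m.sum(): print(n,z.round(3),m.sum(),L[m][:,:2].min(0).round(4),L[m][:,:2].max(0).round(4))
E
```

```text
s2.npz 0.108 220 [ 0.0151 -0.05  ] [0.095  0.0497]
s2.npz 0.112 645 [ 0.0153 -0.05  ] [0.0947 0.0495]
s2.npz 0.116 10 [ 0.025  -0.0236] [ 0.0748 -0.0101]
s2.npz 0.12 8 [ 0.0726 -0.0184] [ 0.0745 -0.01  ]
s2.npz 0.124 5 [ 0.0717 -0.0183] [ 0.0754 -0.01  ]
s2.npz 0.128 9 [ 0.0535 -0.0183] [ 0.0752 -0.0092]
s2.npz 0.132 47 [ 0.0399 -0.0183] [ 0.0751 -0.0094]
s2.npz 0.136 3 [ 0.0427 -0.0151] [ 0.0698 -0.0118]
s2.npz 0.152 9 [ 0.0605 -0.0095] [0.0675 0.0032]
s2.npz 0.156 19 [ 0.0605 -0.0155] [0.0688 0.0072]
s2.npz 0.16 17 [ 0.0616 -0.0175] [0.0689 0.0072]
s2.npz 0.164 17 [ 0.0607 -0.0174] [0.0694 0.0072]
s2.npz 0.168 22 [ 0.0591 -0.0173] [0.069  0.0072]
d2.npz 0.108 163 [ 0.0153 -0.0486] [0.0947 0.0498]
d2.npz 0.112 403 [ 0.0152 -0.05  ] [0.0949 0.0458]
d2.npz 0.116 33 [ 0.0184 -0.0463] [0.0946 0.0293]
d2.npz 0.12 15 [ 0.0417 -0.0119] [ 0.0718 -0.0084]
d2.npz 0.124 16 [ 0.0399 -0.013 ] [ 0.0728 -0.0077]
d2.npz 0.128 13 [ 0.0406 -0.0122] [ 0.0729 -0.0084]
d2.npz 0.132 25 [ 0.0411 -0.0197] [ 0.072  -0.0075]
d2.npz 0.136 11 [ 0.0398 -0.0148] [ 0.0725 -0.0085]
d2.npz 0.152 9 [ 0.0464 -0.0034] [0.0666 0.0042]
d2.npz 0.156 6 [ 0.0456 -0.0075] [0.0618 0.0076]
d2.npz 0.16 12 [ 0.0459 -0.0092] [0.062  0.0097]
d2.npz 0.164 14 [ 0.0465 -0.0091] [0.0679 0.0101]
d2.npz 0.168 9 [ 0.0455 -0.0034] [0.063  0.0107]
```

```bash
python3 - <<'E'
from h import *
def pr(c,X): return cv2.projectPoints(np.array(X,float),cv2.Rodrigues(np.array(c['R']))[0],np.array(c['t']),K(c),np.array(c['D']))[0].reshape(-1,2).round(1)
p=np.array([.6037,.0019,.1178])
for n in('s2.npz','d2.npz'):
    c=dict(np.load(n)); print(n,[(z,pr(c,[[*p[:2],z]])[0]) for z in (.118,.134,.150)])
c=dict(np.load('w1.npz'));print('w1',[(z,pr(c,[[.489,-.0425,z]])[0]) for z in (.36,.376,.392)])
P=cloud(c);print(P[226:250:3,246:262:4,:].round(3).tolist())
E
```

```text
s2.npz [(0.118, array([252.4, 170.9])), (0.134, array([252.4, 165.2])), (0.15, array([252.3, 159.3]))]
d2.npz [(0.118, array([263.2, 181.9])), (0.134, array([263.4, 177.2])), (0.15, array([263.6, 172.4]))]
w1 [(0.36, array([255.2, 219.7])), (0.376, array([255.5, 229.1])), (0.392, array([255.8, 240.5]))]
[[[0.497, -0.034, 0.394], [0.498, -0.036, 0.395], [0.498, -0.039, 0.394], [0.499, -0.041, 0.395]], [[0.497, -0.034, 0.398], [0.497, -0.037, 0.397], [0.498, -0.039, 0.398], [0.499, -0.041, 0.398]], [[0.497, -0.034, 0.402], [0.497, -0.037, 0.401], [0.498, -0.039, 0.4], [0.499, -0.041, 0.402]], [[0.497, -0.035, 0.405], [0.497, -0.037, 0.405], [0.498, -0.038, 0.406], [0.499, -0.04, 0.406]], [[0.497, -0.035, 0.409], [0.498, -0.037, 0.409], [0.498, -0.038, 0.409], [0.498, -0.041, 0.409]], [[0.497, -0.035, 0.413], [0.498, -0.036, 0.413], [0.498, -0.038, 0.413], [0.499, -0.04, 0.412]], [[0.497, -0.035, 0.416], [0.497, -0.037, 0.415], [0.498, -0.038, 0.416], [0.498, -0.04, 0.415]], [[0.497, -0.035, 0.419], [0.498, -0.037, 0.419], [0.498, -0.038, 0.419], [0.499, -0.04, 0.42]]]
```

All three cameras agree that the real fingertips sit about 32 mm above the reported TCP. I'll work with tip z = reported z + 0.032. I back off to the −y side, go down and push again.

>>> play_rows:
  motion:
    - [0, 0.5, 0, 0, 0]
    - [0, 1.0, 0, 0, 0]
    - [0, 1.3, 0, 0, 0]
    - [0, 1.3, 0, 0, 0]

```text
clock: 5.55
position: [0.6189, -0.0499, 0.1176]
ee_rot: [0.0, 0.99, 0.142, -0.0]
contact_force: [0.6, 0.4, 0.4]
width: 0.0001
gripper_force: 0.0
```

>>> play_rows:
  motion:
    - [0, 0, 0.2, 0, 0]
    - [0, 0, 0.4, 0, 0]
    - [0, 0, 0.6, 0, 0]
    - [0, 0, 0.75, 0, 0]
    - [0, 0, 0.75, 0, 0]

```text
clock: 6.18
position: [0.618, -0.0479, 0.087]
ee_rot: [-0.0, 0.99, 0.144, -0.001]
contact_force: [0.6, 1.1, 0.3]
width: 0.0002
gripper_force: 0.0
```

```bash
python3 rel.py;python3 - <<'E'
from h import *
c=grab('side')
yaw=np.radians(16.9);ex=np.array([np.cos(yaw),np.sin(yaw)]);ey=np.array([-ex[1],ex[0]]);O=np.array([.5483,-.0105])
P=cloud(c);L=P.copy();L[...,0]=(P[...,:2]-O)@ex;L[...,1]=(P[...,:2]-O)@ey
for z in np.arange(.112,.15,.004):
        m=(abs(L[...,2]-z)<.002)&(abs(L[...,0]-.055)<.03)&(L[...,1]<-.0)&(L[...,1]>-.08)
        if m.sum(): print(z.round(3),m.sum(),L[m][:,:2].min(0).round(4),L[m][:,:2].max(0).round(4))
E
```

```text
t 6.175 p [ 0.61803981 -0.04791626  0.08703753] local 0.05585101250699716 -0.05607390548052407 toolx yaw 16.516973483889746 F [0.6 1.1 0.3]
tab tool units to go [ 0.   -1.07 -1.14]
med tool units to go [-3.43 -0.9  -0.28]
0.112 161 [ 0.026  -0.0571] [ 0.0846 -0.0007]
0.116 26 [ 0.0257 -0.0539] [ 0.0805 -0.0016]
0.12 17 [ 0.0406 -0.0514] [ 0.067 -0.008]
0.124 20 [ 0.0409 -0.0607] [ 0.0732 -0.0082]
0.128 25 [ 0.04   -0.0611] [ 0.0731 -0.0082]
0.132 40 [ 0.0403 -0.0604] [ 0.0736 -0.008 ]
0.136 15 [ 0.0445 -0.0584] [ 0.073  -0.0102]
0.14 13 [ 0.0442 -0.0607] [ 0.0631 -0.0413]
0.144 11 [ 0.045  -0.0584] [ 0.0592 -0.041 ]
0.148 10 [ 0.0458 -0.0524] [ 0.0619 -0.0423]
```

>>> play_rows:
  motion:
    - [0, -0.15, 0, 0, 0]
    - [0, -0.3, 0, 0, 0]
    - [0, -0.45, 0, 0, 0]
    - [0, -0.6, 0, 0, 0]
    - [0, -0.7, 0, 0, 0]

```text
clock: 6.85
position: [0.6107, -0.0216, 0.088]
ee_rot: [0.001, 0.99, 0.144, 0.0]
contact_force: [-0.2, -2.7, -0.1]
width: -0.0
gripper_force: 1.1
```

>>> play_rows:
  motion:
    - [0, -0.1, 0, 0, 0]
    - [0, -0.2, 0, 0, 0]
    - [0, -0.3, 0, 0, 0]
    - [0, -0.4, 0, 0, 0]
    - [0, -0.5, 0, 0, 0]

```text
clock: 7.48
position: [0.6048, -0.002, 0.0879]
ee_rot: [0.0, 0.99, 0.143, -0.0]
contact_force: [-0.5, -2.5, 2.1]
width: 0.0004
gripper_force: 1.1
```

>>> play_rows:
  motion:
    - [0, -0.1, 0, 0, 0]
    - [0, -0.2, 0, 0, 0]
    - [0, -0.3, 0, 0, 0]
    - [0, -0.4, 0, 0, 0]

```text
clock: 7.98
position: [0.6003, 0.0134, 0.0878]
ee_rot: [0.0, 0.99, 0.144, -0.0]
contact_force: [0.7, -1.8, 1.6]
width: -0.0005
gripper_force: 1.1
```

```bash
cat > see.py <<'E'
from h import *
import sys
yaw=np.radians(16.9);ex=np.array([np.cos(yaw),np.sin(yaw)]);ey=np.array([-ex[1],ex[0]]);O=np.array([.5483,-.0105])
for n in ('side','scene'):
    c=grab(n,f'{sys.argv[1]}_{n}.png');P=cloud(c);L=P.copy();L[...,0]=(P[...,:2]-O)@ex;L[...,1]=(P[...,:2]-O)@ey
    m=(abs(L[...,2]-.132)<.002)&(abs(L[...,0]-.055)<.03)&(abs(L[...,1])<.06)
    print(n,'h132',m.sum(),np.percentile(L[m][:,:2],[2,98],axis=0).round(4).tolist())
    t=(abs(L[...,2]-.1055)<.003)&(abs(L[...,0])<.2)&(abs(L[...,1])<.14)&(c['img'].min(-1)>150)
    X=L[t][:,:2]; print(' top y range',np.percentile(X[:,1],[.5,99.5]).round(4),'x',np.percentile(X[:,0],[.5,99.5]).round(4))
E
python3 see.py a; python3 rel.py
```

```text
side h132 39 [[0.0413, 0.0063], [0.07, 0.0311]]
 top y range [-0.1041  0.1039] x [-0.076   0.1105]
scene h132 65 [[0.0434, -0.0026], [0.0737, 0.0313]]
 top y range [-0.1053  0.1015] x [-0.0314  0.1122]
t 8.075 p [0.60015252 0.01397682 0.08770762] local 0.05672866309678688 0.008346112404789566 toolx yaw 16.511442284033873 F [-0.1 -0.4  0.1]
tab tool units to go [-0.01  0.54 -1.12]
med tool units to go [-3.44  0.71 -0.27]
```

>>> play_rows:
  motion:
    - [0, -0.05, 0, 0, 0]
    - [0, -0.1, 0, 0, 0]
    - [0, -0.15, 0, 0, 0]

```text
clock: 8.45
position: [0.5987, 0.0189, 0.0877]
ee_rot: [0.0, 0.99, 0.143, -0.0]
contact_force: [0.3, -1.9, 0.9]
width: 0.0002
gripper_force: 1.1
```

>>> play_rows:
  motion:
    - [0, -0.03, 0, 0, 0]
    - [0, -0.04, 0, 0, 0]

```text
clock: 8.7
position: [0.5982, 0.0205, 0.0877]
ee_rot: [0.0, 0.99, 0.144, 0.0]
contact_force: [0.4, -2.3, -1.1]
width: 0.0003
gripper_force: 1.3
```

>>> play_rows:
  motion:
    - [0, -0.03, 0, 0, 0]
    - [0, -0.03, 0, 0, 0]

```text
clock: 8.95
position: [0.5982, 0.0205, 0.0878]
ee_rot: [0.001, 0.99, 0.144, 0.0]
contact_force: [-0.7, -5.2, -0.4]
width: 0.0
gripper_force: 2.5
```

>>> play_rows:
  motion:
    - [0, -0.02, 0, 0, 0]
    - [0, -0.03, 0, 0, 0]

```text
clock: 9.2
position: [0.5982, 0.0205, 0.0878]
ee_rot: [0.002, 0.99, 0.144, 0.0]
contact_force: [1.1, -8.2, -1.1]
width: -0.0003
gripper_force: 4.0
```

```bash
python3 see.py b; python3 rel.py
```

```text
side h132 35 [[0.0407, 0.0193], [0.0731, 0.0391]]
 top y range [-0.1038  0.1031] x [-0.076   0.1102]
scene h132 59 [[0.045, 0.0031], [0.0741, 0.0381]]
 top y range [-0.1051  0.1018] x [-0.0322  0.1124]
t 9.3 p [0.59820698 0.02050586 0.0878073 ] local 0.056765151243314806 0.01515875366546409 toolx yaw 16.536913961034593 F [ 1.3 -7.8  0.1]
tab tool units to go [-0.01  0.71 -1.11]
med tool units to go [-3.44  0.88 -0.26]
```

>>> play_rows:
  motion:
    - [0, 0.3, 0, 0, 0]
    - [0, 0.3, -0.8, 0, 0]
    - [-1.2, 0.5, -1.6, 0, 0]
    - [-2.6, 0.8, -1.6, 0, 0]
    - [-3.85, 0.89, -1.6, 0, 0]

```text
clock: 9.93
position: [0.4588, -0.0554, 0.1522]
ee_rot: [-0.0, 0.99, 0.143, 0.001]
contact_force: [-0.3, -1.0, -0.0]
width: 0.0003
gripper_force: 0.0
```

>>> play_rows:
  motion:
    - [0, 0, 0, 0, 0]
    - [0, 0, 0, 0, 0]

```text
clock: 10.18
position: [0.461, -0.0549, 0.1523]
ee_rot: [-0.0, 0.99, 0.143, 0.001]
contact_force: [0.7, 1.0, -0.0]
width: 0.0001
gripper_force: 0.0
```

```bash
python3 rel.py; python3 - <<'E'
from h import *
c=grab('wrist');np.savez('w3.npz',**c)
c=grab('side');np.savez('d3.npz',**c)
a=c['img'][90:260,190:370]
w=np.load('w3.npz')['img']
cv2.imwrite('pics/c3.png',np.hstack([cv2.resize(a,(406,384),interpolation=cv2.INTER_CUBIC),w[:,80:470]])[...,::-1])
E
python3 meas.py w3.npz; python3 meas.py d3.npz
```

```text
t 10.175 p [ 0.4610184  -0.05494321  0.15226015] local -0.09643195412150149 -0.017150911752319194 toolx yaw 16.451313111472746 F [ 0.7  1.  -0. ]
tab tool units to go [ 3.82 -0.13  0.5 ]
med tool units to go [0.38 0.05 1.34]
px [ 0 87] [130 371] z 0.10459824697501775
((0.5566983222961426, -0.008189104497432709), (0.09190365672111511, 0.2064639776945114), 16.88123893737793)
yaw 16.88123893737793 O [ 0.49541003 -0.02678795] front 0.018096300002829482
tab 284 [0.0935 0.0296 0.12  ] [0.1028 0.04   0.1343]
tabtop 161 [0.0966 0.0347 0.1317] [0.5777 0.0345 0.1317]
off 0
low 0
med 0
high 0
panel d -0.03220324008308008
px [162 227] [221 308] z 0.10700562817721423
((0.5832712650299072, 0.0008086338639259338), (0.1483410894870758, 0.2157030999660492), 16.345977783203125)
yaw 16.345977783203125 O [ 0.54889006 -0.00927509] front -0.038341106741466055
tab 81 [0.0385 0.0286 0.12  ] [0.0717 0.04   0.1369]
tabtop 40 [0.0544 0.0344 0.1331] [0.5915 0.039  0.1331]
off 59 d 0.024 y (np.float64(0.0426), np.float64(0.0645)) s -0.0085 0.0135 ctr [0.4539 0.0199 0.0985]
low 61 d 0.0237 y (np.float64(0.0045), np.float64(0.0282)) s -0.0087 0.0131 ctr [ 0.4652 -0.0157  0.0986]
med 82 d 0.0235 y (np.float64(-0.0327), np.float64(-0.0101)) s -0.0133 0.0192 ctr [ 0.4766 -0.0523  0.0989]
high 100 d 0.0155 y (np.float64(-0.0718), np.float64(-0.0476)) s -0.0177 0.0248 ctr [ 0.4916 -0.0873  0.0923]
panel d 0.0008008634145595187
```

View pics/c3.png

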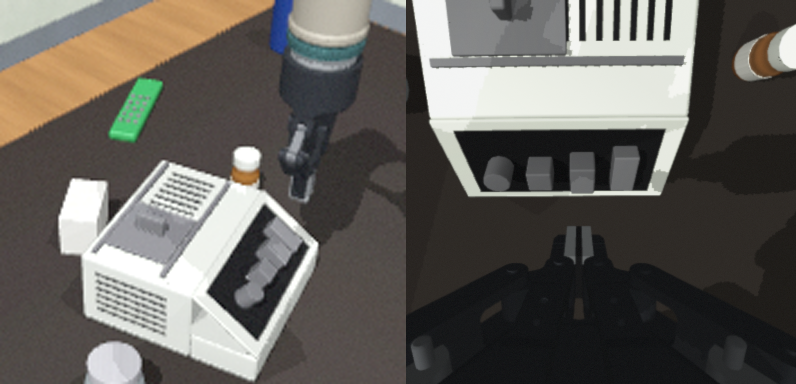

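The shutter is fully open and the high key is still down. In the wrist crop the closed fingers, at about (578,240), line up with the medium key at (582,172). I go down to just off the key.

>>> play_rows:
  motion:
    - [-0.04, 0.04, 0.6, 0, 0]
    - [-0.04, 0.04, 1.2, 0, 0]
    - [-0.04, 0.04, 1.7, 0, 0]
    - [-0.04, 0.04, 1.9, 0, 0]
    - [-0.04, 0.04, 1.9, 0, 0]

```text
clock: 10.9
position: [0.4594, -0.0568, 0.0754]
ee_rot: [-0.0, 0.99, 0.144, -0.0]
contact_force: [-0.5, -0.3, 0.3]
width: 0.0004
gripper_force: 0.0
```

```bash
python3 rel.py; cat > fin.py <<'E'
from h import *
yaw=np.radians(16.9);ex=np.array([np.cos(yaw),np.sin(yaw)]);ey=np.array([-ex[1],ex[0]]);O=np.array([.5483,-.0105])
for n in ('side','wrist'):
    c=grab(n);P=cloud(c);L=P.copy();L[...,0]=(P[...,:2]-O)@ex;L[...,1]=(P[...,:2]-O)@ey
    nx=np.array([-np.sin(np.radians(35)),0,np.cos(np.radians(35))]);M=np.array([-.071,0,.0775]);d=(L-M)@nx
    m=(abs(L[...,0]+.09)<.025)&(abs(L[...,1]+.019)<.025)&(d>.028)&(L[...,2]<.16)
    for z in np.arange(.096,.125,.004):
        k=m&(abs(L[...,2]-z)<.002)
        if k.sum():print(n,z.round(3),k.sum(),L[k][:,:2].min(0).round(4),L[k][:,:2].max(0).round(4))
    sl=(L-M)@np.array([nx[2],0,-nx[0]])
    for nm,y in zip(('off','low','med','high'),(.057,.019,-.019,-.057)):
        k=(abs(L[...,1]-y)<.010)&(abs(sl)<.012)&(d>.005)&(d<.027)
        if k.sum()>3: print(n,nm,k.sum(),'d70',np.percentile(d[k],70).round(4))
E
python3 fin.py
```

```text
t 10.9 p [ 0.45936236 -0.05681583  0.0753777 ] local -0.09856085867186705 -0.01846124329456312 toolx yaw 16.534583902390377 F [-0.5 -0.3  0.3]
tab tool units to go [ 3.87 -0.16 -1.43]
med tool units to go [ 0.44  0.02 -0.58]
side 0.108 5 [-0.107  -0.0137] [-0.0901 -0.011 ]
side 0.112 4 [-0.1089 -0.0124] [-0.094  -0.0083]
side 0.116 7 [-0.1084 -0.0139] [-0.0889 -0.007 ]
side 0.12 14 [-0.1099 -0.0229] [-0.0884 -0.0046]
side 0.124 10 [-0.1093 -0.0225] [-0.0884 -0.0041]
side off 78 d70 0.0237
side low 71 d70 0.0234
side med 79 d70 0.0238
side high 12 d70 0.0159
wrist 0.108 14 [-0.0891 -0.024 ] [-0.0886 -0.0122]
wrist 0.112 91 [-0.0932 -0.0294] [-0.0879 -0.0056]
wrist 0.116 142 [-0.0934 -0.0307] [-0.0879 -0.0042]
wrist 0.12 170 [-0.0933 -0.0311] [-0.088  -0.0038]
wrist 0.124 176 [-0.0935 -0.031 ] [-0.088  -0.0039]
wrist off 1203 d70 0.023
wrist low 1306 d70 0.023
wrist med 753 d70 0.0233
wrist high 750 d70 0.0154
```

>>> play_rows:
  motion:
    - [0.043, 0, 0.061, 0, 0]
    - [0.086, 0, 0.123, 0, 0]
    - [0.115, 0, 0.164, 0, 0]

```text
clock: 11.38
position: [0.4635, -0.0558, 0.0693]
ee_rot: [0.0, 0.99, 0.143, 0.0]
contact_force: [0.4, 0.3, -0.2]
width: 0.0
gripper_force: 0.0
```

>>> play_rows:
  motion:
    - [0.014, 0, 0.02, 0, 0]
    - [0.029, 0, 0.041, 0, 0]

```text
clock: 11.62
position: [0.4645, -0.0555, 0.0676]
ee_rot: [0.0, 0.99, 0.144, 0.0]
contact_force: [0.8, -0.6, -0.6]
width: -0.0001
gripper_force: 0.0
```

>>> play_rows:
  motion:
    - [0.014, 0, 0.02, 0, 0]
    - [0.029, 0, 0.041, 0, 0]

```text
clock: 11.88
position: [0.4655, -0.0552, 0.0659]
ee_rot: [0.0, 0.99, 0.144, -0.0]
contact_force: [-0.9, 0.1, 3.0]
width: 0.0002
gripper_force: 1.4
```

>>> play_rows:
  motion:
    - [0.014, 0, 0.02, 0, 0]
    - [0.029, 0, 0.041, 0, 0]

```text
clock: 12.12
position: [0.4665, -0.0549, 0.0644]
ee_rot: [0.0, 0.99, 0.144, -0.0]
contact_force: [-0.8, 0.8, 2.2]
width: 0.0002
gripper_force: 1.6
```

>>> play_rows:
  motion:
    - [0.014, 0, 0.02, 0, 0]
    - [0.029, 0, 0.041, 0, 0]

```text
clock: 12.38
position: [0.4677, -0.0545, 0.0627]
ee_rot: [0.0, 0.99, 0.144, -0.0]
contact_force: [-2.3, -0.4, 2.2]
width: -0.0001
gripper_force: 1.9
```

>>> play_rows:
  motion:
    - [0.014, 0, 0.02, 0, 0]

```text
clock: 12.5
position: [0.4683, -0.0544, 0.0619]
ee_rot: [0.0, 0.99, 0.144, -0.0]
contact_force: [-1.3, -1.0, 4.0]
width: 0.0002
gripper_force: 2.0
```

>>> play_rows:
  motion:
    - [0.014, 0, 0.02, 0, 0]

```text
clock: 12.62
position: [0.4688, -0.0542, 0.0611]
ee_rot: [0.0, 0.99, 0.144, -0.0]
contact_force: [-1.5, 0.3, 4.2]
width: 0.0001
gripper_force: 2.1
```

>>> play_rows:
  motion:
    - [0.014, 0, 0.02, 0, 0]

```text
clock: 12.75
position: [0.4693, -0.054, 0.0603]
ee_rot: [0.0, 0.99, 0.144, -0.0]
contact_force: [-2.5, -0.5, 6.5]
width: 0.0003
gripper_force: 3.2
```

>>> play_rows:
  motion:
    - [0.014, 0, 0.02, 0, 0]

```text
clock: 12.88
position: [0.4696, -0.054, 0.0598]
ee_rot: [0.0, 0.99, 0.144, -0.0]
contact_force: [-4.8, -0.8, 9.1]
width: 0.0
gripper_force: 5.0
```

>>> play_rows:
  motion:
    - [0.014, 0, 0.02, 0, 0]

```text
clock: 13.0
position: [0.4699, -0.0538, 0.0592]
ee_rot: [0.0, 0.99, 0.144, -0.001]
contact_force: [-4.7, -1.8, 11.5]
width: 0.0
gripper_force: 6.0
```

>>> play_rows:
  motion:
    - [0.007, 0, 0.01, 0, 0]

```text
clock: 13.12
position: [0.4701, -0.0538, 0.0589]
ee_rot: [0.0, 0.99, 0.144, -0.001]
contact_force: [-4.4, -1.0, 11.2]
width: 0.0001
gripper_force: 5.8
```

>>> play_rows:
  motion:
    - [0.007, 0, 0.01, 0, 0]

```text
clock: 13.25
position: [0.4704, -0.0537, 0.0586]
ee_rot: [0.0, 0.99, 0.144, -0.001]
contact_force: [-4.3, -1.3, 10.5]
width: 0.0001
gripper_force: 5.8
```

>>> play_rows:
  motion:
    - [0.01, 0, 0.014, 0, 0]

```text
clock: 13.38
position: [0.4707, -0.0536, 0.058]
ee_rot: [0.0, 0.99, 0.144, -0.001]
contact_force: [-4.7, -1.0, 10.0]
width: -0.0001
gripper_force: 5.7
```

>>> play_rows:
  motion:
    - [0.01, 0, 0.014, 0, 0]

```text
clock: 13.5
position: [0.4714, -0.0534, 0.0571]
ee_rot: [0.0, 0.99, 0.144, -0.0]
contact_force: [-2.2, -0.4, 5.7]
width: -0.0001
gripper_force: 3.4
```

>>> play_rows:
  motion:
    - [0.01, 0, 0.014, 0, 0]

```text
clock: 13.62
position: [0.4718, -0.0533, 0.0565]
ee_rot: [0.0, 0.99, 0.144, -0.0]
contact_force: [-4.3, -0.9, 7.0]
width: -0.0004
gripper_force: 3.7
```

>>> play_rows:
  motion:
    - [0.01, 0, 0.014, 0, 0]

```text
clock: 13.75
position: [0.4722, -0.0532, 0.0559]
ee_rot: [0.0, 0.99, 0.144, -0.0]
contact_force: [-2.5, -0.7, 6.4]
width: -0.0001
gripper_force: 3.4
```

```bash
python3 fin.py | grep -E "off|low|med|high"; python3 rel.py
```

```text
side off 74 d70 0.024
side low 67 d70 0.0232
side med 39 d70 0.0127
side high 13 d70 0.0235
wrist off 1431 d70 0.023
wrist low 1546 d70 0.0229
wrist med 877 d70 0.0185
wrist high 756 d70 0.0233
t 13.85 p [ 0.47226176 -0.05313621  0.05579662] local -0.085148864011111 -0.01869041807817813 toolx yaw 16.50701214516093 F [-2.2 -1.3  5.6]
tab tool units to go [ 3.53 -0.16 -1.92]
med tool units to go [ 0.1   0.01 -1.07]
```

The high key has popped up and the medium key is about 11–12 mm in. I press on to the firm stop.

>>> play_rows:
  motion:
    - [0.01, 0, 0.014, 0, 0]

```text
clock: 13.98
position: [0.4726, -0.053, 0.0552]
ee_rot: [0.0, 0.99, 0.144, -0.0]
contact_force: [-2.3, -1.1, 4.4]
width: 0.0
gripper_force: 2.8
```

>>> play_rows:
  motion:
    - [0.01, 0, 0.014, 0, 0]

```text
clock: 14.1
position: [0.4732, -0.0528, 0.0545]
ee_rot: [0.0, 0.99, 0.143, -0.0]
contact_force: [-2.2, 0.1, 2.2]
width: -0.0002
gripper_force: 1.6
```

>>> play_rows:
  motion:
    - [0.01, 0, 0.014, 0, 0]

```text
clock: 14.22
position: [0.4735, -0.0527, 0.0539]
ee_rot: [0.0, 0.99, 0.144, -0.0]
contact_force: [-3.5, -0.1, 5.1]
width: 0.0001
gripper_force: 3.1
```

>>> play_rows:
  motion:
    - [0.01, 0, 0.014, 0, 0]

```text
clock: 14.35
position: [0.4738, -0.0526, 0.0534]
ee_rot: [0.0, 0.99, 0.144, -0.0]
contact_force: [-2.0, -0.1, 6.0]
width: 0.0
gripper_force: 3.2
```

Force dipped at z 0.0545, which looks like the catch. I push on in small steps until it rises.

>>> play_rows:
  motion:
    - [0.01, 0, 0.014, 0, 0]

```text
clock: 14.48
position: [0.4742, -0.0526, 0.0529]
ee_rot: [0.0, 0.99, 0.144, -0.0]
contact_force: [-2.9, -0.8, 5.9]
width: 0.0002
gripper_force: 3.3
```

>>> play_rows:
  motion:
    - [0.007, 0, 0.01, 0, 0]

```text
clock: 14.6
position: [0.4745, -0.0525, 0.0525]
ee_rot: [0.0, 0.99, 0.144, -0.0]
contact_force: [-3.1, -0.2, 5.7]
width: -0.0003
gripper_force: 3.4
```

>>> play_rows:
  motion:
    - [0.007, 0, 0.01, 0, 0]

```text
clock: 14.72
position: [0.4747, -0.0524, 0.0522]
ee_rot: [0.0, 0.99, 0.144, -0.0]
contact_force: [-3.3, -0.1, 7.5]
width: 0.0001
gripper_force: 4.1
```

>>> play_rows:
  motion:
    - [0.007, 0, 0.01, 0, 0]

```text
clock: 14.85
position: [0.4748, -0.0524, 0.052]
ee_rot: [0.0, 0.99, 0.144, -0.0]
contact_force: [-4.8, -0.5, 9.2]
width: 0.0
gripper_force: 5.2
```

>>> play_rows:
  motion:
    - [0.007, 0, 0.01, 0, 0]

```text
clock: 14.98
position: [0.4749, -0.0523, 0.0518]
ee_rot: [0.0, 0.99, 0.144, -0.001]
contact_force: [-5.0, -1.0, 12.4]
width: 0.0001
gripper_force: 6.3
```

That is the firm stop, about 2–3 mm beyond the catch dip and at 13 N. I back out along the normal, slowly at first, then lift away.

>>> play_rows:
  motion:
    - [-0.04, 0, -0.057, 0, 0]
    - [-0.1, 0, -0.14, 0, 0]
    - [-0.2, 0, -0.29, 0, 0]
    - [-0.4, 0, -0.57, 0, 0]
    - [-0.8, 0, -1.1, 0, 0]

```text
clock: 15.6
position: [0.4442, -0.0613, 0.0955]
ee_rot: [-0.0, 0.99, 0.144, -0.0]
contact_force: [0.5, -0.0, 0.3]
width: 0.0001
gripper_force: 0.0
```

>>> play_rows:
  motion:
    - [-0.3, 0, -1, 0, 0]
    - [-0.5, 0, -2, 0, 0]
    - [-0.5, 0, -2, 0, 0]
    - [-0.5, 0, -2, 0, 0]

```text
clock: 16.1
position: [0.4252, -0.0669, 0.1752]
ee_rot: [0.0, 0.99, 0.143, 0.0]
contact_force: [0.1, -0.1, -0.2]
width: 0.0001
gripper_force: 0.0
```

```bash
python3 fin.py | grep -E "off|low|med|high"; python3 see.py z; python3 rel.py; python3 - <<'E'
from h import *
c=grab('wrist','w9.png')
E
```

```text
side off 78 d70 0.0236
side low 64 d70 0.0236
side med 46 d70 0.0104
side high 80 d70 0.0234
wrist off 553 d70 0.023
wrist low 615 d70 0.023
wrist med 425 d70 0.0094
wrist high 443 d70 0.0233
side h132 31 [[0.0411, 0.0289], [0.0724, 0.0395]]
 top y range [-0.1038  0.104 ] x [-0.036   0.1109]
scene h132 47 [[0.042, 0.0287], [0.0743, 0.0376]]
 top y range [-0.105   0.1017] x [-0.0632  0.1124]
t 16.3 p [ 0.4249461  -0.06665951  0.17411809] local -0.1343523761422878 -0.017874936431302398 toolx yaw 16.5061089785839 F [ 0.7 -0.  -1. ]
tab tool units to go [ 4.77 -0.15  1.03]
med tool units to go [1.34 0.03 1.89]
```

View pics/w9.png

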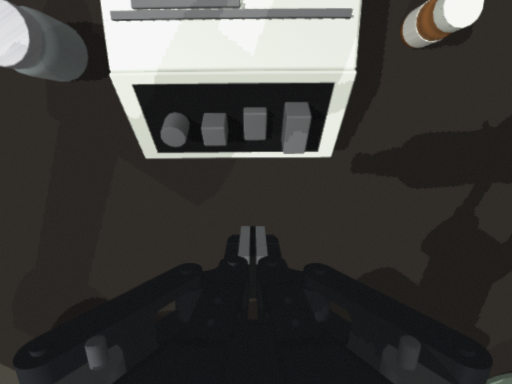

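The wrist view shows the medium key (255,123) down about 14 mm by itself, and the off, low and high keys (175, 215 and 297 across) up. The shutter is open, the purifier has not moved, and the arm is clear, so I hand the job in.

```bash
python3 -c "
from rig import manip
print(manip.sign_off())"
```

```text
the job is handed in; nothing more can be done
None
```

The job is handed in (the hand-in returned no verdict): my last images show the shutter fully open, only the medium key down and holding by itself, the purifier within about 1–2 mm of where it began, and the arm clear of everything.

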